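# Snap the heat-sink board into its housing

### The job

Pick up the small green circuit board with the black finned heat sink, set it over the two black snap hooks in the grey open housing with its capacitors on the side of the green terminal block, and push it straight down, firmly but without forcing it (the board and housing take at most 28 N), until both hooks have clicked over its ends. Then pull it up lightly (about 5 N) to check that the hooks hold it, and leave it home under both hooks, let go, without disturbing the tools lying round about.

Things in the scene. Friction and masses are not known exactly. Their poses are not given: they have to be found in the camera images.
- board_centre (a point): Centre of the loose green circuit board, 13 mm above its underside. Board 45 x 60 mm (its x by y), 1.8 mm thick, 90 g, carrying a black finned heat sink. Axes: x across the fins, away from the capacitors; y along the fins; z up. At each y end 5 mm of bare board stand out beyond the heat sink, for the hooks.
- heat_sink (a point): Middle of the board's black heat sink, the place to grip it, fingers closing along the board's x: fins 30 mm wide over all (x), 50 mm long (y), from 6 to 26 mm above the board's underside; this point is 16 mm above the underside and 2 mm to +x of the board's centre.
- capacitors (a point): Point on the board half-way between its two upright round capacitors (up to 16 mm high, standing at y = +24 and -24 mm, one of them blue), 18 mm to -x of the board's centre.
- seat (a point): Where the board's centre comes when home in the housing, with the same axes (x away from the terminal block, y from the right hook to the left one, z up). The board then lies on four stand-offs, 50 mm above the bench while nothing presses. Corner guides 9.5 mm higher than the stand-offs and lower end ribs lead the board in, with 1 mm of play to each side. Moves with the housing.
- terminals (a point): Top of the green five-pole terminal block in the housing, 49 mm to -x of the seat, below the level of the stand-offs.
- housing: Open grey shell 102 x 104 mm; origin at its underside, 33 mm below the seat point. Its walls are lower than the stand-offs: fingers that end 3 mm or more above the board's underside clear them. Stands on four soft rubber mounts: sinks about 1 mm for every 1.6 N (at most 10 mm, then hard; the mounts give back when unloaded) and rises likewise, at most 5 mm, when pulled.
- mount_plate: Grey painted plate 128 x 150 x 6 mm screwed to the bench, under the housing's rubber mounts. Because the housing sinks, the board must be pushed several millimetres lower than the seat lies at rest before the hooks give way; the click takes about 7 to 15 N, differing from start to start.
- hook_left (a joint): Outward bend (rad) of the black snap hook at the +y end of the seat: 0 at rest, about 0.15 while the board's edge passes its nose, back to 0 with a click.
- hook_right (a joint): The same for the hook at the -y end of the seat.
- hook_left_nose (a point): Nose of the left hook's barb, 10 mm wide (x), 27.3 mm from the middle of the seat; the barb's sloping lead-in rises 8 mm above it and meets the board's end when the board is about 8 mm above home. Its flat underside stands 1 mm over the board when that is home.
- hook_right_nose (a point): The same on the right hook.
- hook_left_barb: The left hook's barb (origin at the hook's root, on the housing's floor).
- hook_right_barb: The right hook's barb (origin at the hook's root, on the housing's floor).
- meter: Dark hand meter with a dial, 105 x 55 x 28 mm, lying behind the work: leave alone.
- pliers: Red-handled pliers, 62 x 171 x 14 mm: leave alone.
- screwdriver: Screwdriver with an orange handle, 26 x 168 x 30 mm: leave alone.
- hex_key: Black hex key, 44 x 114 x 8 mm: leave alone.
Mind the look-alikes: they are no part of the job. Of the things like the part that bears board_centre, leave any that is orange; of the rest the smaller one is meant.

How it is judged (in metres and radians):
On the way, in this order (a step that is already met when the one before it is completed fails the run):
1. the board is home: within 3 mm of the seat sideways, less than 1.6 mm above it, capacitors on the terminal side, both hooks sprung back over its ends (horizontal distance between board_centre and seat below 0.003 m and z of board_centre in the frame of seat below 0.0016 m and x of capacitors in the frame of seat below -0.012 m and value of joint each of hook_left, hook_right below 0.05 rad), for 0.1 s.
2. still home, the board is pulled up against the underside of a barb with at least 1.5 N (z of board_centre in the frame of seat below 0.0025 m and value of joint each of hook_left, hook_right below 0.08 rad and contact force between any of hook_left_barb, hook_right_barb and board above 1.5 N), for 0.1 s.
At the end, for the whole second after the job is handed in: The board lies on its stand-offs, within 3 mm of the seat sideways and less than 1.6 mm above it, its capacitors on the terminal block's side, both hooks sprung back (bend under 0.05 rad) over its ends, at rest and let go (all of step 1 and z of board_centre in the frame of seat above -0.002 m and linear speed of board below 0.01 m/s); the robot touches nothing.
It fails at once if the board or the housing is pressed or pulled with more than 28 N (contact force between housing and anything else above 28 N).
It fails at once if a hook is bent past 0.28 rad (value of joint any of hook_left, hook_right above 0.28 rad).
It fails at once if a tool lying nearby is moved by more than 20 mm (distance of any of meter, pliers, screwdriver, hex_key from where it was at the start of the episode above 0.02 m).
It also fails if it takes over 61 s, if anything falls off the work surface, if the arm or the gripper's body presses on something with over 40 N, if the wrist force passes 120 N, or if a joint passes its speed limit or range.

### The arm

A 6-joint arm with a two-finger parallel gripper is mounted at the origin on a cart in front of the work surface, level with it; the furniture and walls round the work are solid. World frame = base frame: x ahead of the robot, y to its left, z up, the work surface at z = 0. Lengths are in mm, angles in rad, forces in N, time in s.
With the tool pointing down it reaches from about 350 to 775 mm from the base axis. Payload 7.3 kg.
Tool frame: the origin (TCP) lies midway between the tips of the shut fingers; the grasp point (between the pads) lies 19 mm behind it; z points along the fingers, y is the line along which they close (so a half turn about z gives the same grasp; the last joint's range is limited). The gripper opens to 92 mm and grips with 3 to 60 N. Pads are 19 mm wide; open, the fingers measure 130 mm over their backs; the gripper's body (75 mm by 190 mm) begins 47 mm behind the grasp point.
Start: joints at [-0.146, 0.342, 1.524, -0, 1.275, -0.146], TCP at [525.019, 0.019, 226.741] pointing down, gripper open.
Joint ranges: [-2.53, 2.53], [-0.77, 2.02], [0.04, 2.7], [-1, 4.14], [0.28, 2.66], [-3.11, 3.11]. Speed limits (rad/s): [2.57, 2.57, 3.14, 3.14, 3.14, 3.14].

### API

Orientations are given as [roll, pitch, yaw] about the fixed x, y, z axes, in that order (R = Rz(yaw) Ry(pitch) Rx(roll)).
In Python, from plant import bot gives the robot as it stands. The module is installed in compiled form; this text tells all that it offers.
- The arm moves only by the shell command python3 -m crank 'ROWS' [OPENING]. ROWS is JSON, a list of rows, each a list of 6 numbers: the shift along the tool's x, y, z in m, then the turn, a rotation vector about the tool's x, y, z in rad. In form: [[dx, dy, dz, wx, wy, wz], ...]. A call has 1 to 5 rows; each row shifts and turns the commanded pose from where the row before left it, along the tool's axes as they then stand; what a row does not reach is not made up. A row lasts 1/8 s, in which the tool goes at most 62.5 mm and 10.7 degrees, less where a joint would pass 70% of its speed; a pose out of reach is approached as far as the arm can. A call is refused whole if a number of a shift passes 0.0625 or a number of a turn 0.188, either way. A call with a gripper value outside its range is refused whole. OPENING is the opening in per cent of the stroke, from 0 (shut) to 100 (fully open), set as the call begins (- or left out, the last holds). The fingers move at their own pace and stop on an object; the grip force is fixed at half the most. Time passes only in rows, so rows that do not move let the fingers close. It gives the time, the measured TCP pose, the force, the opening and the grip force at its end, in the units of the state.
- bot.get_obs(): the state, without advancing time (a new reading comes with each control period).
- bot.capture(name): name is "scene" or "side" or "wrist"; returns a dict with "color" (400x640x3 uint8, blue, green, red), "fov_y" (degrees; the focal length in pixels is half the picture's height over the tangent of half this angle, whatever the lens; pixels are square), "cx", "cy" (the principal point, pixels), "extrinsics" (4x4, takes a point from world to camera coordinates); the wrist camera has in their place "tool_from_camera" (4x4, takes a point from camera to tool coordinates, whose origin is the TCP and whose axes are the flange's). Camera axes: x right, y up, looking along -z (the intrinsics and any distortion apply to the point x, -y, -z); pixel columns grow to the right and rows downward; lengths in mm; the calibration is good to about 2 mm. A picture is of the moment at which its call begins: read the wrist's pose just before it. There is no depth.
- bot.close_job(): hands the job in; it is judged then, once.
The state is a dict: "time": time; "joint_positions": joint angles; "dq": joint speeds; "tau": joint torques, N m; "tool_pos": TCP position; "tcp_rot": TCP orientation; "contact_force": force on the tool from outside, world axes, zero at the start; "moment": the same for the moment, N m; "grip_width": finger opening in mm; "finger_force": force on a finger pad.
Only numpy, scipy, OpenCV 4.12 (cv2) and the standard library are available. Lean on these libraries where they do the work, as an engineer would, in place of code of your own. Each camera call takes 0.05 s, during which the arm holds its last target. There are 200 camera calls.

## Working session

There is one attempt and no reset: what is moved stays moved. The work goes in short steps, Python scripts to look and compute and a shell command to move; the robot and the scene stay as the last step left them, time stands still between calls to the robot, and variables do not carry over. Pictures are saved under pics/ and viewed, at most 10 in all, crops included, and the job is handed in when it is done.

```bash
mkdir -p pics; python3 - <<'E'
from plant import bot
import cv2,numpy as np
o=bot.get_obs();print({k:np.round(v,3).tolist() for k,v in o.items()})
for n in("scene","side","wrist"):
    c=bot.capture(n);cv2.imwrite(f"pics/{n}0.png",c["color"])
    print(n,c["fov_y"],c["cx"],c["cy"],[k for k in c],np.round(c.get("extrinsics",c.get("tool_from_camera")),3).tolist())
E
```

```text
{'time': 0.0, 'joint_positions': [-0.146, 0.343, 1.525, 0.0, 1.275, -0.146], 'dq': [0.001, -0.001, 0.001, -0.001, 0.001, -0.0], 'tau': [0.001, -43.125, -24.422, 0.072, 0.056, -0.0], 'tool_pos': [524.605, 0.09, 226.05], 'tcp_rot': [-3.14, -0.0, 1.571], 'contact_force': [0.048, 0.016, 0.669], 'moment': [0.028, 0.013, 0.083], 'finger_force': 0.0, 'grip_width': 92.053}
scene 55.48574610608866 321.81032782790123 197.37966595543824 ['color', 'fov_y', 'cx', 'cy', 'extrinsics'] [[0.898, -0.439, -0.017, -494.804], [0.241, 0.461, 0.854, -158.937], [-0.367, -0.771, 0.52, -744.41], [0.0, 0.0, 0.0, 1.0]]
side 49.01244574293598 315.93029020970584 197.77186445904897 ['color', 'fov_y', 'cx', 'cy', 'extrinsics'] [[0.846, 0.533, 0.015, -414.168], [-0.392, 0.602, 0.696, 214.022], [0.361, -0.594, 0.718, -1199.472], [0.0, 0.0, 0.0, 1.0]]
wrist 60.96401897825335 319.1355806045513 201.7271262890504 ['color', 'fov_y', 'cx', 'cy', 'tool_from_camera'] [[-0.0, 0.967, 0.256, 67.833], [1.0, 0.0, -0.001, -0.979], [-0.001, 0.256, -0.967, -157.455], [0.0, 0.0, 0.0, 1.0]]
```

View pics/scene0.png

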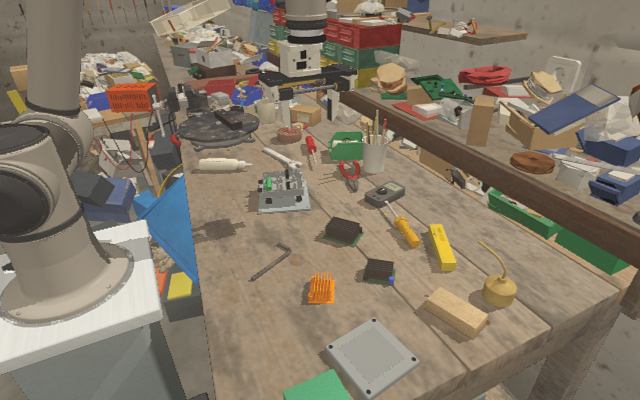

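View pics/wrist0.png

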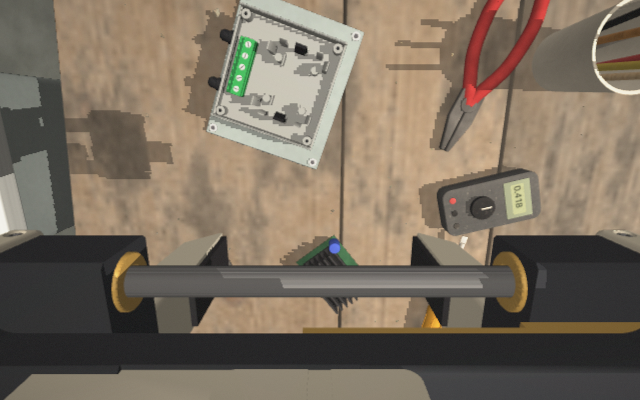

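The scene shows three finned boards: orange at (320,288), black A at (343,230) and black B at (380,270). The housing is at (284,190). I'll locate the candidates and enlarge them to compare sizes.

```bash
cat > h.py <<'E'
from plant import bot
import cv2,numpy as np
from scipy.spatial.transform import Rotation as R
def snap(n):
    o=bot.get_obs();c=bot.capture(n)
    if n=="wrist":
        T=np.eye(4);T[:3,:3]=R.from_euler('xyz',o['tcp_rot']).as_matrix();T[:3,3]=o['tool_pos']
        W=T@c["tool_from_camera"]
    else: W=np.linalg.inv(c["extrinsics"])
    return dict(img=c["color"],W=W,f=200/np.tan(np.radians(c["fov_y"]/2)),cx=c["cx"],cy=c["cy"])
def back(s,u,v,z):
    d=s['W'][:3,:3]@np.array([(u-s['cx'])/s['f'],-(v-s['cy'])/s['f'],-1]);p=s['W'][:3,3]
    return p+d*(z-p[2])/d[2]
def proj(s,P):
    q=np.linalg.inv(s['W'])@np.r_[P,1]
    return np.array([s['cx']+s['f']*q[0]/-q[2],s['cy']-s['f']*q[1]/-q[2]])
def crop(s,u0,v0,u1,v1,k,name):
    cv2.imwrite("pics/"+name,cv2.resize(s['img'][v0:v1,u0:u1],None,fx=k,fy=k,interpolation=cv2.INTER_CUBIC))
E
python3 - <<'E'
from h import *
s=snap("scene");w=snap("wrist")
for u,v in((343,230),(380,270),(320,288),(284,190),(385,194)): print((u,v),back(s,u,v,15).round())
for u,v in((335,270),(285,80),(488,200)): print('w',(u,v),back(w,u,v,15).round())
a=cv2.resize(s['img'][205:310,300:420],None,fx=5,fy=5,interpolation=cv2.INTER_CUBIC);cv2.imwrite("pics/c1.png",a)
E
```

```text
(343, 230) [ 543. -124.   15.]
(380, 270) [ 543. -269.   15.]
(320, 288) [ 420. -260.   15.]
(284, 190) [491. 102.  15.]
(385, 194) [712. -37.  15.]
w (335, 270) [ 543. -113.   15.]
w (285, 80) [489. 100.  15.]
w (488, 200) [713. -28.  15.]
```

View pics/c1.png

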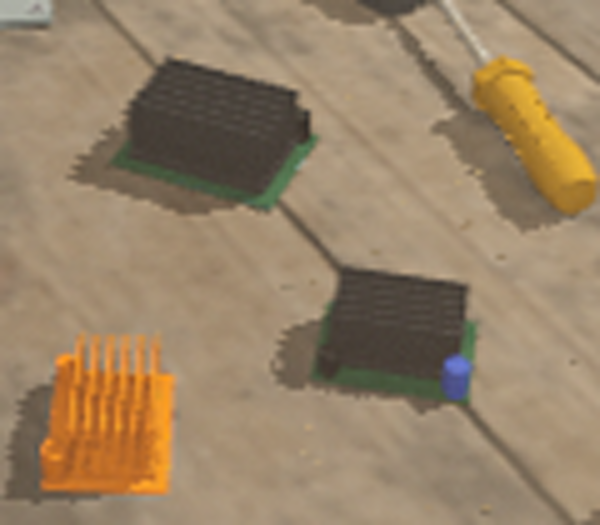

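The crop shows the orange one (leave it), A at (343,230), which is larger, and B at (380,270), which is smaller although nearer. B is the one meant. I'll check its size and measure yaw from its corners.

```bash
python3 - <<'E'
from h import *
s=snap("scene")
for n,L in(("A",((112,160),(268,208),(315,135))),("B",((315,378),(468,402),(475,322)))):
    P=[back(s,300+u/5,205+v/5,2)[:2] for u,v in L]
    a=P[1]-P[0];b=P[2]-P[1];print(n,np.round(P),np.linalg.norm(a),np.linalg.norm(b),np.degrees(np.arctan2(a[1],a[0])),np.degrees(np.arctan2(b[1],b[0])),(P[0]+P[2])/2)
w=snap("wrist")  # housing corners, plate? read from first wrist view
for u,v in((245,0),(362,35),(316,167),(208,130)): print(back(w,u,v,45).round(1))
for u,v in((247,42),(235,92)): print('term',back(w,u,v,40).round(1))
E
```

```text
A [[ 498. -110.]
 [ 543. -171.]
 [ 588. -136.]] 75.18208021560955 57.15679807486635 -53.86769826704495 38.23315952271169 [ 543.08111069 -122.907706  ]
B [[ 507. -268.]
 [ 551. -305.]
 [ 579. -270.]] 57.55211068815804 44.76103378221879 -39.80698059494719 51.31481784092264 [ 543.23108925 -268.80819783]
[458.  164.3  45. ]
[563.3 135.8  45. ]
[521.   14.3  45. ]
[415.5  50.8  45. ]
term [457.  130.8  40. ]
term [443.   86.4  40. ]
```

B measures 58 x 45 mm, which fits the 60 x 45 board. A measures 75 x 57 mm. Board yaw is about 50.5° and seat yaw about -17°. I'll move over B, turn, and look again.

```bash
python3 -m crank '[[-0.054,0.0036,0,0,0,0],[-0.054,0.0036,0,0,0,0],[-0.054,0.0036,0,0,0,0],[-0.054,0.0036,0,0,0,0],[-0.054,0.0036,0,0,0,0]]' 100
python3 -m crank '[[0,0,0.02,0,0,-0.176],[0,0,0.02,0,0,-0.176],[0,0,0.02,0,0,-0.176],[0,0,0.02,0,0,-0.176],[0,0,0.02,0,0,-0.176]]'
python3 -m crank '[[0,0,0,0,0,0],[0,0,0,0,0,0]]'
python3 - <<'E'
from h import *
s=snap("wrist");crop(s,120,0,520,300,2,"c2.png")
E
```

```text
time: 0.98
tool_pos: [542.9, -271.7, 226.7]
tcp_rot: [3.141, -0.0, 1.571]
contact_force: [0.8, 0.4, 0.2]
grip_width: 92.0
finger_force: 0.0
time: 1.6
tool_pos: [543.0, -270.0, 126.0]
tcp_rot: [3.142, -0.0, 2.457]
contact_force: [0.5, -0.6, 0.9]
grip_width: 91.9
finger_force: 0.0
time: 1.85
tool_pos: [543.4, -270.2, 127.5]
tcp_rot: [3.141, 0.001, 2.447]
contact_force: [0.8, 0.9, -0.3]
grip_width: 91.8
finger_force: 0.0
```

View pics/c2.png

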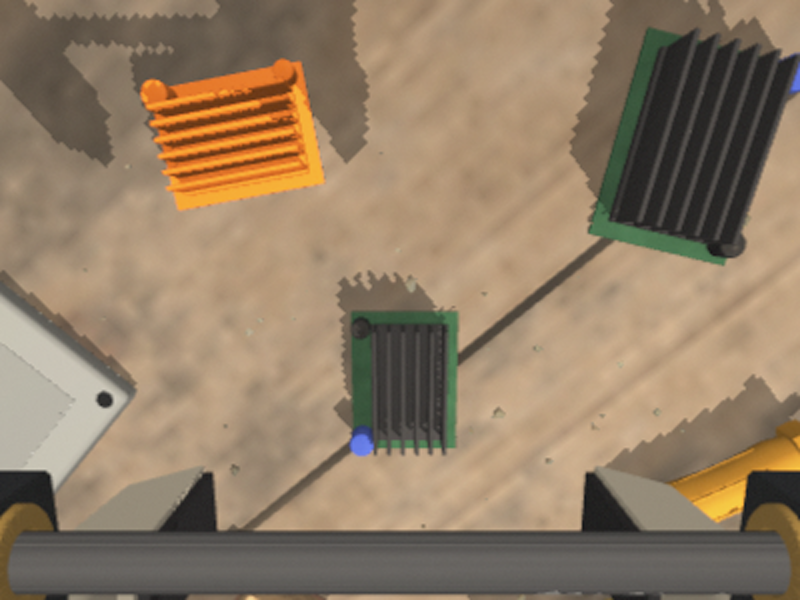

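The board is squared up in the view. Its corners are at crop (351,312), (458,311) and (456,447), the blue capacitor is lower left, and the capacitors are on the tool's -y side.

```bash
python3 - <<'E'
from h import *
s=snap("wrist");o=bot.get_obs();M=R.from_euler('xyz',o['tcp_rot']).as_matrix()
L=[(351,312),(458,311),(456,447)]
P=[back(s,120+u/2,v/2,2) for u,v in L]
T=[M.T@(p-o['tool_pos']) for p in P];print(np.round(T,1))
print('dims',np.linalg.norm(P[1]-P[0]),np.linalg.norm(P[2]-P[1]))
a=P[1]-P[0];b=P[1]-P[2];print('x dir',np.degrees(np.arctan2(a[1],a[0])),'y dir',np.degrees(np.arctan2(b[1],b[0])),'tool y',np.degrees(np.arctan2(M[1,1],M[0,1])))
print('centre tool',(T[0]+T[2])/2,'world',(P[0]+P[2])/2)
# fin top extents at z=27.5
for u,v in((377,325),(446,325),(372,455),(446,455)): print(M.T@(back(s,120+u/2,v/2,27)-o['tool_pos']))
E
```

```text
[[ 33.2 -20.7 125.8]
 [ 33.6  23.8 125.8]
 [-26.   24.3 125.9]]
dims 44.53459386626107 59.6047683711049
x dir 50.777727859698686 y dir 140.70675483064173 tool y 50.29656401672731
centre tool [  3.58683721   1.78030542 125.846643  ] world [ 542.14972044 -266.76740023    2.        ]
[ 31.38796179  -9.15603072 100.78911646]
[ 31.3627436   17.16147807 100.79670148]
[-20.98993943 -11.62776904 100.89079818]
[-21.02466791  18.06911175 100.89936944]
```

```bash
python3 -m crank '[[0.004,0.0035,0.05,0,0,-0.007],[0,0,0.04,0,0,0],[0,0,0.02,0,0,0],[0,0,0.0115,0,0,0],[0,0,0,0,0,0]]'
python3 -m crank '[[0,0,0,0,0,0],[0,0,0,0,0,0],[0,0,0,0,0,0],[0,0,0,0,0,0],[0,0,0,0,0,0]]' 20
python3 -m crank '[[0,0,0,0,0,0],[0,0,0,0,0,0],[0,0,0,0,0,0],[0,0,0,0,0,0],[0,0,0,0,0,0]]'
```

```text
time: 2.58
tool_pos: [542.3, -264.8, 5.3]
tcp_rot: [3.142, -0.0, 2.457]
contact_force: [0.2, -0.7, 0.4]
grip_width: 91.6
finger_force: 0.0
time: 3.2
tool_pos: [542.2, -264.8, 5.3]
tcp_rot: [3.142, 0.0, 2.458]
contact_force: [-0.1, -0.3, 1.0]
grip_width: 46.4
finger_force: 0.0
time: 3.82
tool_pos: [542.2, -264.7, 5.2]
tcp_rot: [3.141, 0.0, 2.458]
contact_force: [0.1, -0.3, 0.6]
grip_width: 29.9
finger_force: 30.0
```

Width is 30 mm with 30 N grip, so it's holding the heat sink. Next: lift, turn to the seat's yaw, and go to a viewpoint before the housing.

```bash
python3 -m crank '[[0,0,-0.02,0,0,0],[0,0,-0.06,0,0,0],[0,0,-0.06,0,0,0],[0,0,-0.06,0,0,0.169],[0,0,0,0,0,0.169]]'
python3 -m crank '[[0,0,0,0,0,0.169],[0,0,0,0,0,0.169],[0,0,0,0,0,0.169],[0,0,0,0,0,0.169],[0,0,0,0,0,0.169]]'
python3 -m crank '[[0.049,-0.0216,0,0,0,0],[0.049,-0.0216,0,0,0,0],[0.049,-0.0216,0,0,0,0],[0.049,-0.0216,0,0,0,0],[0.049,-0.0216,0,0,0,0]]'
python3 -m crank '[[0,0,0,0,0,0],[0,0,0,0,0,0]]'
python3 - <<'E'
from h import *
import pickle
s=snap("wrist");pickle.dump((s,bot.get_obs()),open("w3.pkl","wb"));crop(s,150,0,470,240,2.5,"c3.png")
E
```

```text
time: 4.45
tool_pos: [544.3, -266.1, 211.2]
tcp_rot: [3.137, 0.01, 2.114]
contact_force: [-0.5, 0.4, -1.8]
grip_width: 30.0
finger_force: 30.0
time: 5.08
tool_pos: [542.0, -264.7, 205.0]
tcp_rot: [-3.141, -0.0, 1.269]
contact_force: [0.2, 0.7, -0.4]
grip_width: 29.9
finger_force: 30.0
time: 5.7
tool_pos: [509.8, 2.7, 205.3]
tcp_rot: [3.141, -0.0, 1.275]
contact_force: [1.5, -0.3, -0.5]
grip_width: 29.5
finger_force: 30.0
time: 5.95
tool_pos: [510.4, 0.8, 205.3]
tcp_rot: [3.141, 0.0, 1.276]
contact_force: [0.3, -0.1, -0.5]
grip_width: 30.1
finger_force: 30.0
```

View pics/c3.png

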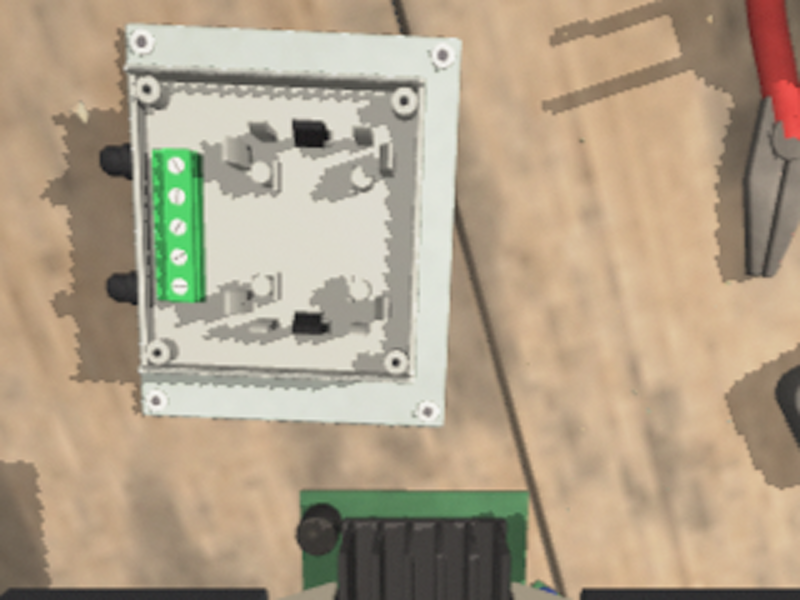

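The housing is in view. The stand-off tops are at crop (261,174), (361,178), (263,285) and (360,288). The hook barbs are at (311,132) and (309,322), and the terminals are to the left. The held board's far edge runs from (302,491) to (527,491).

```bash
python3 - <<'E'
from h import *
import pickle
s,o=pickle.load(open("w3.pkl","rb"));M=R.from_euler('xyz',o['tcp_rot']).as_matrix();t=np.array(o['tool_pos'])
f=lambda u,v,z:M.T@(back(s,150+u/2.5,v/2.5,z)-t)
S=np.array([f(u,v,50) for u,v in((261,174),(361,178),(263,285),(360,288))]);print(S.round(1),S.mean(0))
H=np.array([f(u,v,60) for u,v in((311,132),(309,322))]);print('hooks',H.round(1),H.mean(0))
C=np.array([f(u,v,35) for u,v in((141,41),(442,54),(155,401),(427,411))]);print('screws z35',C.round(1),C.mean(0))
def ang(a,b):d=b-a;return np.degrees(np.arctan2(d[1],d[0]))
print('rel. tool-x angle of hook line',ang(H[1],H[0]),ang(S[2],S[0]),ang(S[3],S[1]),'perp',ang(S[0],S[1])-90,ang(S[2],S[3])-90)
B=np.array([f(u,v,t[2]-5.2+1.8) for u,v in((302,491),(527,491))]);print('board',B.round(1))
E
```

```text
[[103.3 -56.7 155.2]
 [102.1 -22.2 155.2]
 [ 66.2 -57.8 155.2]
 [ 65.2 -23.2 155.2]] [ 84.2284736  -39.96826231 155.19505832]
hooks [[115.2 -37.8 145.2]
 [ 53.8 -40.5 145.2]] [ 84.5339827  -39.14147524 145.19524363]
screws z35 [[ 148.5  -99.1  170.2]
 [ 144.5    5.8  170.2]
 [  22.7 -104.3  170.2]
 [  18.9    0.9  170.2]] [ 83.64486219 -49.16225557 170.19200175]
rel. tool-x angle of hook line 2.5225324118190557 1.6353401813081188 1.5652417702539496 perp 2.0891233721061013 1.66238526060026
board [[ 28.2 -24.5   3.4]
 [ 28.3  19.4   3.4]]
```

```bash
python3 -m crank '[[0,0,0,0,0,0.031],[0.042,-0.02,0.01,0,0,0],[0.0425,-0.02,0.05,0,0,0],[0,0,0.05,0,0,0],[0,0,0.015,0,0,0]]'
python3 -m crank '[[0,0,0,0,0,0],[0,0,0,0,0,0]]'
python3 - <<'E'
from h import *
import pickle
s=snap("wrist");d=snap("side");pickle.dump((s,bot.get_obs(),d),open("w4.pkl","wb"))
a=cv2.resize(s['img'][20:270,180:460],(560,500),interpolation=cv2.INTER_CUBIC)
cv2.imwrite("pics/c4.png",a)
u,v=proj(d,[486,94,60]);u,v=int(u),int(v);print(u,v);crop(d,max(u-80,0),max(v-60,0),u+80,v+60,5,"c5.png")
E
```

```text
time: 6.62
tool_pos: [498.5, 89.3, 82.2]
tcp_rot: [-3.137, 0.002, 1.242]
contact_force: [-0.4, -0.6, -0.1]
grip_width: 29.7
finger_force: 30.0
time: 6.88
tool_pos: [501.6, 89.2, 86.4]
tcp_rot: [3.138, -0.001, 1.242]
contact_force: [0.2, -0.2, -0.9]
grip_width: 30.0
finger_force: 30.0
336 146
```

View pics/c4.png

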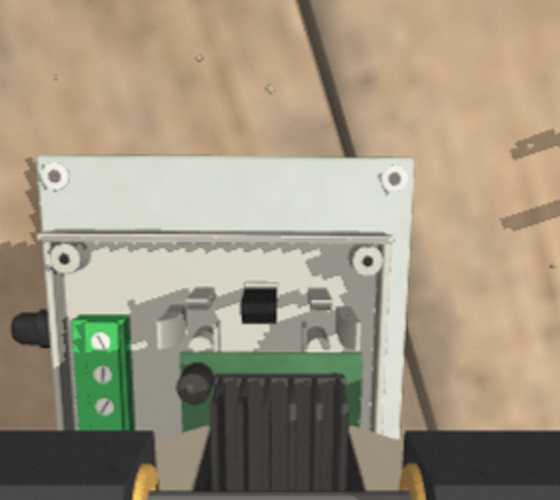

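View pics/c5.png

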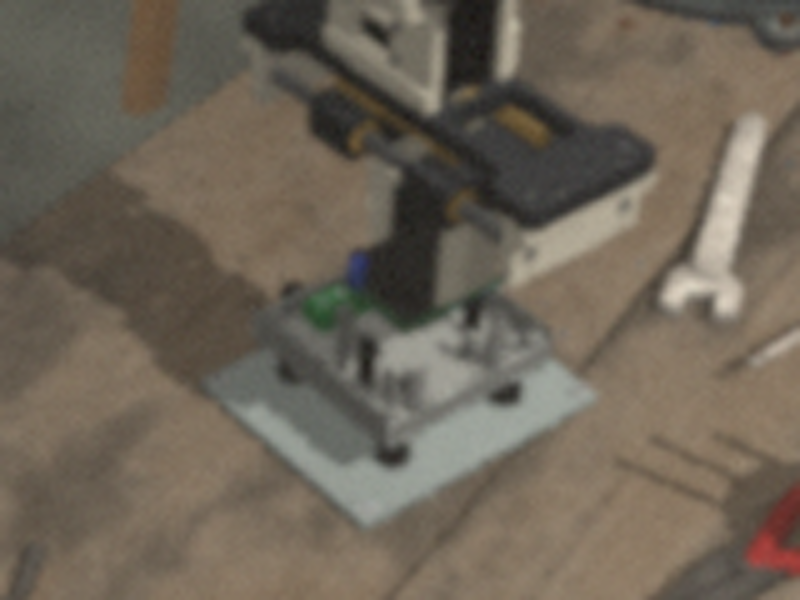

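The wrist crop shows the far barb spanning u 242–277 and v 289–322. The board's far edge runs from (181,352) to (361,352). The side view shows the board above the housing between the hooks, and it looks level.

```bash
python3 - <<'E'
from h import *
import pickle
s,o,d=pickle.load(open("w4.pkl","rb"));M=R.from_euler('xyz',o['tcp_rot']).as_matrix();t=np.array(o['tool_pos']);print(t)
f=lambda u,v,z:M.T@(back(s,180+u/2,20+v/2,z)-t)
print('board',[f(u,352,t[2]-3.4).round(1) for u in(181,361)])
print('barb top', [f(u,v,61).round(1) for u,v in((243,289),(277,289),(243,322),(277,322))])
print('screws z?',[f(u,v,35).round(1) for u,v in((54,176),(394,178))],[f(u,v,30).round(1) for u,v in((65,259),(367,261))])
# prediction of previous estimates in this frame
s3,o3=pickle.load(open("w3.pkl","rb"));M3=R.from_euler('xyz',o3['tcp_rot']).as_matrix()
g=lambda p:M.T@(M3@np.array(p)+np.array(o3['tool_pos'])-t)
print('seat prev',g([84.3,-39.6,155]).round(1),'farhook prev',g([115.2,-37.8,145]).round(1),'screws prev',g([148.5,-99.1,170]).round(1),g([144.5,5.8,170]).round(1))
print('yaw hook line in this frame', 'seat->hook', )
E
```

```text
[501.35416219  89.38043689  86.33935708]
board [array([ 27.9, -23.9,   3.4]), array([27.8, 19.9,  3.5])]
barb top [array([40. , -9.8, 25.4]), array([40. , -0.6, 25.4]), array([30.9, -9.9, 25.3]), array([30.9, -0.6, 25.4])]
screws z? [array([ 69.8, -66.6,  51.2]), array([69.1, 34.2, 51.5])] [array([ 44.8, -66.8,  56.2]), array([44.1, 27.6, 56.5])]
seat prev [ 1.5 -4.9 36.1] farhook prev [32.5 -4.1 26.2] screws prev [ 63.8 -66.5  51. ] [63.1 38.5 51.3]
yaw hook line in this frame seat->hook
```

```bash
python3 -m crank '[[0.0038,-0.0031,0,0,0,0.005],[0,0,0.008,0,0,0],[0,0,0.008,0,0,0],[0,0,0,0,0,0],[0,0,0,0,0,0]]'
python3 - <<'E'
from h import *
import pickle
s=snap("wrist");pickle.dump((s,bot.get_obs()),open("w5.pkl","wb"))
crop(s,240,110,400,230,5,"c6.png")
E
```

```text
time: 7.6
tool_pos: [498.4, 94.4, 68.5]
tcp_rot: [-3.141, 0.0, 1.239]
contact_force: [0.2, 0.2, -0.5]
grip_width: 30.2
finger_force: 30.0
```

View pics/c6.png

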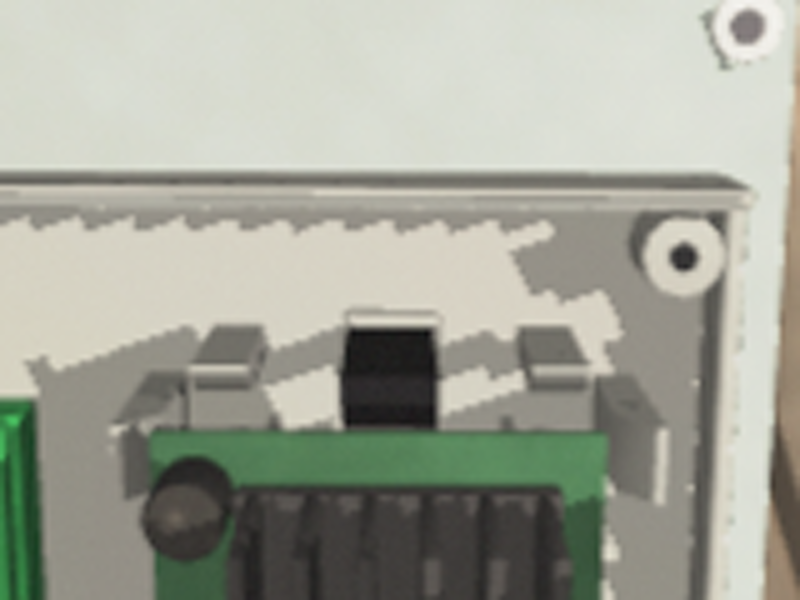

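The barb is at u 343–438, with its crease at v≈372. The board's far edge is at v=433, u 150–607, and the guide tops end at about u=115 and u=667.

```bash
python3 - <<'E'
from h import *
import pickle
s,o=pickle.load(open("w5.pkl","rb"));M=R.from_euler('xyz',o['tcp_rot']).as_matrix();t=np.array(o['tool_pos']);print(t)
f=lambda u,v,z:(M.T@(back(s,240+u/5,110+v/5,z)-t)).round(1)
print('board',[f(u,433,t[2]-3.4) for u in(150,607)])
print('guides',[f(u,430,59.5) for u in(115,667)])
print('barb crease z61',[f(u,372,61) for u in(343,438)],'back',f(390,328,61),'bottom nose?',f(390,430,53))
print('ribs top',[f(u,372,z) for u in(190,590) for z in(55,59)])
s3,o3=pickle.load(open("w3.pkl","rb"));M3=R.from_euler('xyz',o3['tcp_rot']).as_matrix()
print('seat prev',(M.T@(M3@np.array([84.3,-39.6,155])+np.array(o3['tool_pos'])-t)).round(1))
E
```

```text
[498.4747631   94.40513686  68.68058861]
board [array([ 27.6, -24.6,   3.4]), array([27.6, 19.9,  3.4])]
guides [array([ 26.5, -29. ,   9.2]), array([26.5, 26.7,  9.2])]
barb crease z61 [array([32.8, -5.9,  7.7]), array([32.8,  3.5,  7.7])] back [37.2 -1.2  7.7] bottom nose? [24.9 -1.2 15.7]
ribs top [array([ 31.5, -21.8,  13.7]), array([ 32.4, -21.3,   9.7]), array([31.5, 19.3, 13.7]), array([32.4, 18.8,  9.7])]
seat prev [-2.3 -0.5 18.5]
```

```bash
python3 -m crank '[[0.0008,0.0012,0,0,0,0],[0,0,0.004,0,0,0],[0,0,0.003,0,0,0],[0,0,0,0,0,0]]'
python3 -m crank '[[0,0,0.002,0,0,0],[0,0,0.002,0,0,0],[0,0,0,0,0,0]]'
```

```text
time: 8.15
tool_pos: [499.7, 94.7, 61.4]
tcp_rot: [-3.141, 0.0, 1.239]
contact_force: [-0.4, -0.3, -0.8]
grip_width: 30.0
finger_force: 30.0
time: 8.52
tool_pos: [500.0, 94.7, 57.8]
tcp_rot: [3.141, -0.0, 1.239]
contact_force: [0.1, 0.0, 3.0]
grip_width: 29.8
finger_force: 30.0
```

```bash
python3 -m crank '[[0,0,0.0015,0,0,0],[0,0,0.0015,0,0,0],[0,0,0,0,0,0]]'
python3 -m crank '[[0,0,0.0015,0,0,0],[0,0,0.0015,0,0,0],[0,0,0,0,0,0]]'
```

```text
time: 8.9
tool_pos: [500.2, 94.8, 55.1]
tcp_rot: [3.14, -0.0, 1.239]
contact_force: [-0.8, 0.5, 7.3]
grip_width: 29.9
finger_force: 30.0
time: 9.28
tool_pos: [500.2, 94.6, 52.1]
tcp_rot: [3.14, -0.0, 1.239]
contact_force: [-0.9, -2.7, 6.8]
grip_width: 30.0
finger_force: 30.0
```

```bash
python3 -m crank '[[0,0,0.001,0,0,0],[0,0,0.001,0,0,0],[0,0,0,0,0,0]]'
python3 -m crank '[[0,0,0.001,0,0,0],[0,0,0.001,0,0,0],[0,0,0,0,0,0]]'
```

```text
time: 9.65
tool_pos: [500.3, 94.6, 50.4]
tcp_rot: [3.14, -0.0, 1.239]
contact_force: [-0.5, -1.4, 9.4]
grip_width: 30.1
finger_force: 30.0
time: 10.02
tool_pos: [500.3, 94.7, 48.7]
tcp_rot: [3.14, -0.0, 1.239]
contact_force: [-1.4, -1.3, 11.1]
grip_width: 30.0
finger_force: 30.0
```

```bash
python3 -m crank '[[0,0,0.001,0,0,0],[0,0,0.001,0,0,0],[0,0,0,0,0,0]]'
python3 -m crank '[[0,0,0.001,0,0,0],[0,0,0,0,0,0],[0,0,0,0,0,0]]'
```

```text
time: 10.4
tool_pos: [500.5, 94.9, 46.7]
tcp_rot: [3.14, -0.001, 1.239]
contact_force: [-0.9, 0.2, 11.4]
grip_width: 30.0
finger_force: 30.0
time: 10.78
tool_pos: [500.5, 94.9, 45.9]
tcp_rot: [3.14, -0.001, 1.239]
contact_force: [-2.2, -1.0, 12.8]
grip_width: 29.6
finger_force: 30.0
```

```bash
python3 -m crank '[[0,0,0.001,0,0,0],[0,0,0.001,0,0,0],[0,0,0,0,0,0],[0,0,0,0,0,0]]'
python3 - <<'E'
from h import *
s=snap("wrist");crop(s,240,110,400,230,4,"c7.png")
E
```

```text
time: 11.28
tool_pos: [500.5, 94.9, 44.5]
tcp_rot: [3.139, -0.001, 1.239]
contact_force: [-3.7, -0.8, 17.9]
grip_width: 29.9
finger_force: 30.0
```

View pics/c7.png

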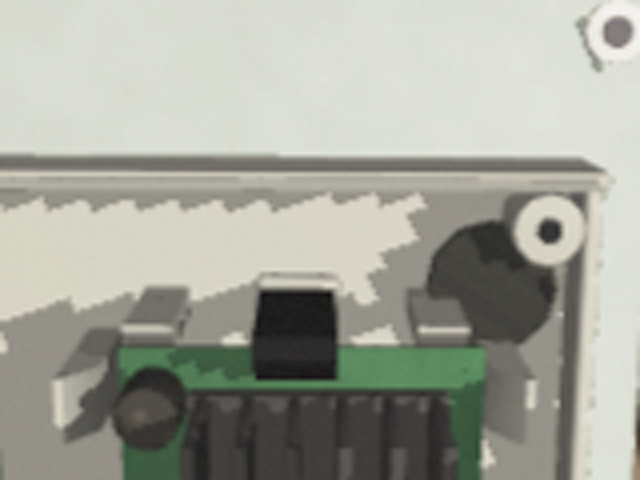

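The left barb now overlaps the board's end, seen at crop u 255–337 and v 345–378. The mounts are at their stop, so the board is fully down. I'll ease off, then pull up lightly.

```bash
python3 -m crank '[[0,0,-0.003,0,0,0],[0,0,-0.003,0,0,0],[0,0,-0.002,0,0,0],[0,0,0,0,0,0],[0,0,0,0,0,0]]'
python3 -m crank '[[0,0,-0.0015,0,0,0],[0,0,-0.0015,0,0,0],[0,0,0,0,0,0],[0,0,0,0,0,0]]'
python3 -m crank '[[0,0,-0.001,0,0,0],[0,0,-0.001,0,0,0],[0,0,0,0,0,0],[0,0,0,0,0,0]]'
```

```text
time: 11.95
tool_pos: [500.4, 94.8, 50.9]
tcp_rot: [3.14, -0.001, 1.239]
contact_force: [1.1, -0.1, 5.1]
grip_width: 30.1
finger_force: 30.0
time: 12.45
tool_pos: [499.1, 94.8, 53.4]
tcp_rot: [-3.14, 0.001, 1.239]
contact_force: [-0.7, -0.2, 0.7]
grip_width: 29.5
finger_force: 30.0
time: 12.95
tool_pos: [499.8, 94.8, 55.7]
tcp_rot: [3.142, -0.0, 1.239]
contact_force: [-0.2, -0.5, -0.5]
grip_width: 30.2
finger_force: 30.0
```

```bash
python3 -m crank '[[0,0,-0.001,0,0,0],[0,0,-0.001,0,0,0],[0,0,0,0,0,0],[0,0,0,0,0,0]]'
python3 -m crank '[[0,0,-0.001,0,0,0],[0,0,-0.001,0,0,0],[0,0,0,0,0,0],[0,0,0,0,0,0]]'
```

```text
time: 13.45
tool_pos: [499.7, 94.8, 57.6]
tcp_rot: [-3.141, 0.0, 1.239]
contact_force: [0.6, 0.3, -3.4]
grip_width: 29.7
finger_force: 30.0
time: 13.95
tool_pos: [499.6, 94.8, 59.6]
tcp_rot: [-3.141, 0.0, 1.239]
contact_force: [0.6, -0.7, -6.2]
grip_width: 29.3
finger_force: 30.0
```

The pull is about 5.5 N and the hooks hold. Lower to neutral and release.

```bash
python3 -m crank '[[0,0,0,0,0,0],[0,0,0.002,0,0,0],[0,0,0.002,0,0,0],[0,0,0.001,0,0,0],[0,0,0,0,0,0]]'
python3 -m crank '[[0,0,0,0,0,0],[0,0,0,0,0,0],[0,0,0,0,0,0],[0,0,0,0,0,0]]' 55
python3 -m crank '[[0,0,-0.01,0,0,0],[0,0,-0.03,0,0,0],[0,0,-0.05,0,0,0],[0,0,-0.05,0,0,0],[-0.03,0,0,0,0,0]]'
python3 -m crank '[[-0.04,0,0,0,0,0],[0,0,0,0,0,0],[0,0,0,0,0,0]]'
python3 - <<'E'
from h import *
s=snap("wrist");crop(s,160,0,480,240,2.5,"c8.png")
E
```

```text
time: 14.58
tool_pos: [499.9, 94.8, 54.8]
tcp_rot: [3.141, -0.0, 1.239]
contact_force: [-0.3, 0.4, -0.4]
grip_width: 29.6
finger_force: 30.0
time: 15.08
tool_pos: [499.8, 94.8, 54.7]
tcp_rot: [3.141, -0.0, 1.239]
contact_force: [-0.1, 0.1, -0.7]
grip_width: 50.5
finger_force: 0.0
time: 15.7
tool_pos: [492.5, 67.2, 199.5]
tcp_rot: [3.132, -0.003, 1.241]
contact_force: [0.3, -0.0, 0.3]
grip_width: 50.4
finger_force: 0.0
time: 16.08
tool_pos: [477.2, 28.9, 195.2]
tcp_rot: [3.141, -0.001, 1.238]
contact_force: [1.1, 0.6, -0.4]
grip_width: 50.6
finger_force: 0.0
```

View pics/c8.png

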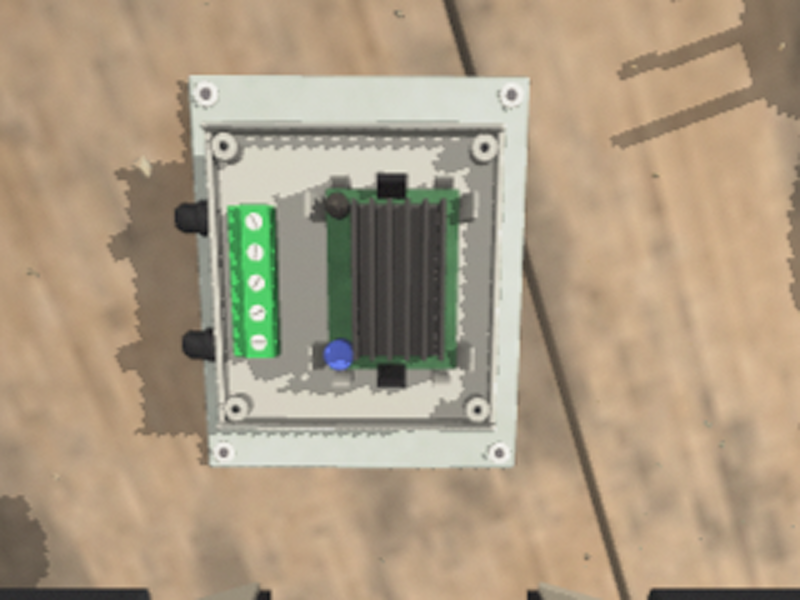

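The board lies square between its guides. Both barbs, at (391,186) and (391,373), are over its ends. The capacitors, at (338,206) and (338,355), face the terminals.

```bash
python3 -c "
from plant import bot
print(bot.close_job())"
```

```text
the job is handed in; nothing more can be done
None
```

The board is home under both hooks with its capacitors towards the terminal block; it held a pull of about 5.5 N, was let go, and the job was handed in at about 16 s (no verdict shown), with no reading above about 18 N.

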